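# Straighten the row of lure tins with the net gauge

### The job

The four lure tins have crept forward out of line. Pick up the pine net gauge and push them back with its long edge, never with the hand, until they stand square in one straight row, front faces flush with the seam between the two shelf boards; then lay the gauge down flat again where it lay. Push the tins without tipping them, and leave the reel and its lever, the jar, the ferrule and the tongs as they are.

Things in the scene. Friction and masses are not known exactly. Their poses are not given: they have to be found in the camera images.
- shelf: Fixed low oak shelf of two boards, top 22 mm above the bench, 740 mm long. Origin: middle of the seam between the boards, at bench level; x to the back, y along the seam. Pale front board from x = -205 mm (open edge) to the seam; dark rear board back to a rail with front face at x = +125 mm, 62 mm high; equally high end cheeks at y = +-370 mm, from x = -62 mm to the back.
- seam (a point): The seam, a dark line 4 mm wide, along the shelf between the pale front board and the dark rear board: its middle, on the shelf's upper face (22 mm above the bench). Axes as the shelf: y along the seam, x to the back.
- tin_blue: Closed zinc lure tin with a blue panel and an embossed brass spoon on the lid, 40 mm deep (x) by 56 mm wide (y) by 22 mm high, 110 to 220 g, loose. Origin: centre of its underside. Its flat front face looks along its own -x (to the robot's side), the two small lid hinges are at the back.
- tin_blue_front (a point): Middle of the lower edge of the front face of the blue tin.
- tin_red: Closed zinc lure tin with a red panel and an embossed brass spoon on the lid, 46 mm deep (x) by 60 mm wide (y) by 24 mm high, 110 to 220 g, loose. Origin: centre of its underside. Its flat front face looks along its own -x (to the robot's side), the two small lid hinges are at the back.
- tin_red_front (a point): Middle of the lower edge of the front face of the red tin.
- tin_green: Closed zinc lure tin with a green panel and an embossed brass spoon on the lid, 42 mm deep (x) by 54 mm wide (y) by 26 mm high, 110 to 220 g, loose. Origin: centre of its underside. Its flat front face looks along its own -x (to the robot's side), the two small lid hinges are at the back.
- tin_green_front (a point): Middle of the lower edge of the front face of the green tin.
- tin_yellow: Closed zinc lure tin with a yellow panel and an embossed brass spoon on the lid, 44 mm deep (x) by 58 mm wide (y) by 20 mm high, 110 to 220 g, loose. Origin: centre of its underside. Its flat front face looks along its own -x (to the robot's side), the two small lid hinges are at the back.
- tin_yellow_front (a point): Middle of the lower edge of the front face of the yellow tin.
- gauge: Loose carved pine net gauge, 110 g, lying flat: lath 190 mm long (y), 60 mm wide (x), 10 mm thick, with two straight long edges (x = +-30 mm). Upright grip along the middle of its back: 14 mm thick (x), 90 mm long (y), from 10 to 46 mm above the underside. Looks the same after half a turn. Origin: centre of the underside.
- gauge_grip (a point): Point inside the grip of the net gauge to grasp it at, in its middle, 38 mm above the underside of the gauge.
- reel: Heavy bronze trolling reel (1.3 kg), lying on its side plate at the back of one end of the shelf: 96 mm diameter, its foot sticking out to 59 mm from the spindle along its +x, top plate 64 mm and crank knob 110 mm above the underside. Origin: centre of the underside. Leave alone.
- lever_tip (a point): Black ball at the end of the reel's brake lever, 57 mm from the spindle, 74 mm above the underside of the reel; the lever swings level over the notched arc on the reel's -x side, up to 0.6 rad either way of it at the start. Leave alone.
- jar: Amber jar of reel grease with a metal cap, 62 mm diameter, 72 mm high, at the back of the other end of the shelf. Origin: centre of its underside. Leave alone.
- ferrule: Brass rod ferrule, 17 mm diameter, 60 mm high, standing on end on the front board near its front edge; tips easily. Origin: centre of its underside. Leave alone.
- tongs: Aluminium fish-gripping tongs lying flat, 200 mm long (y, jaws to +y), 53 mm wide, 14 mm high. Origin: the middle, at the underside. Leave alone.
Mind the look-alikes: they are no part of the job. Leave any turquoise look-alike of the tin_green alone.

How it is judged:
By the outcome, as a careful person would: the job done as asked, in the order asked, and still so for the second after the job is handed in, with the robot touching nothing.
It also fails if it takes over 61 s, if anything falls off the work surface, if the arm or the gripper's body presses on something with over 40 N, if the wrist force passes 120 N, or if a joint passes its speed limit or range.

### The arm

A 6-joint arm with a two-finger parallel gripper is mounted at the origin on the work surface. World frame = base frame: x ahead of the robot, y to its left, z up, the work surface at z = 0. Lengths are in mm, angles in rad, forces in N, time in s.
With the tool pointing down it reaches from about 350 to 875 mm from the base axis. Payload 4.2 kg.
Tool frame: the origin (TCP) lies on the mounting face of the last link; the fingertips stand 173 mm ahead of it and the grasp point (between the pads) lies 155 mm ahead of it; z points along the fingers, y is the line along which they close (so a half turn about z gives the same grasp; the last joint's range is limited). The gripper opens to 85 mm and grips with 20 to 120 N. Pads are 22 mm wide; open, the fingers measure 114 mm over their backs; the gripper's body (76 mm by 85 mm) begins 54 mm behind the grasp point. The pads swing forward as they close: fully open they stand 13 mm farther back than shut.
Start: joints at [1.38, 0.385, 0.008, 0, -1.194, -0.259], TCP at [271.707, 562.828, 404.712] pointing down, gripper open.
Joint ranges: [-3.14, 3.14], [-1.21, 2.06], [-1.07, 1.41], [-3.16, 2.05], [-2.99, -0.16], [-3.1, 3.1]. Speed limits (rad/s): [2.79, 2.79, 3.14, 3.14, 3.14, 3.14].

### API

Orientations are given as a unit quaternion [x, y, z, w].
In Python, from bench import arm gives the robot as it stands.
- The arm moves only by the tool carry_out, never from a script. Its argument "rows" is a list of rows, each a list of 7 numbers: the shift along the tool's x, y, z as a fraction of full scale, then the turn, a rotation vector about the tool's x, y, z as a fraction of full scale, then the opening, from -1 (shut) to 1 (fully open). A call has 1 to 12 rows; each row is the pose to reach, as a shift and turn from the pose commanded when the call began, along the tool's axes at that moment, turning the shorter way round; what a row does not reach only later rows make up. Full scale, the value 1, is 20 cm for a shift and pi rad for a turn. A row lasts 1/8 s, in which the tool goes at most 62.5 mm and 10.7 degrees, less where a joint would pass 70% of its speed; a pose out of reach is approached as far as the arm can. A call with a number of a shift or a turn outside -1 to 1 is refused whole. A call with a gripper value outside its range is refused whole. The fingers move at their own pace and stop on an object; the grip force is fixed at half the most. Time passes only in rows, so rows that repeat a pose let the fingers close. It gives the time, the measured TCP pose, the force, the opening and the grip force at its end, in the units of the state.
- arm.read_state(): the state, without advancing time (a new reading comes with each control period).
- arm.get_image(name): name is "side" or "top" or "wrist"; returns (picture, depth): 480x640x3 uint8, red, green, blue; 480x640 float32, mm along the optical axis (not along the pixel's ray), 0 where there is no reading.
- arm.calibration(name): a dict with "mtx" (3x3 intrinsics, pixels), "cam_to_world" (4x4, takes a point from camera to world coordinates). Camera axes: x right, y up, looking along -z (the intrinsics and any distortion apply to the point x, -y, -z); pixel columns grow to the right and rows downward; lengths in mm; the calibration is good to about 2 mm. The wrist camera is an equidistant fisheye: a pixel r from the principal point sees the ray r / f radians off the axis. A picture is of the moment at which its call begins: read the wrist's pose just before it. calibration takes no time and is no camera call; for the wrist camera it gives the pose at the moment of the call.
- arm.job_done(): hands the job in; it is judged then, once.
The state is a dict: "clock": time; "joints": joint angles; "joint_vel": joint speeds; "joint_efforts": joint torques, N m; "position": TCP position; "ee_rot": TCP orientation; "contact_force": force on the tool from outside, world axes, zero at the start; "wrist_torque": the same for the moment, N m; "gripper_width": finger opening in mm; "grasp_force": force on a finger pad.
Only numpy, scipy, OpenCV 4.12 (cv2) and the standard library are available. Lean on these libraries where they do the work, as an engineer would, in place of code of your own. Each camera call takes 0.05 s, during which the arm holds its last target. There are 200 camera calls.

## Working session

There is one attempt and no reset: what is moved stays moved. The work goes in short steps, Python scripts to look and compute and a tool call to move; the robot and the scene stay as the last step left them, time stands still between calls to the robot, and variables do not carry over. Pictures are saved under pics/ and viewed, at most 12 in all, crops included, and the job is handed in when it is done.

Besides the shell and the picture viewer there is one more tool, called after "Call:" by a JSON object that holds its "op" and its "data". carry_out: Moves the arm, as the interface text tells. Its arguments: {"type":"object","properties":{"rows":{"type":"array"}},"required":["rows"]}

```bash
mkdir -p pics; ls; python3 - <<'E'
from bench import arm
import cv2,numpy as np
s=arm.read_state();print(s)
for n in("top","side"):
    p,d=arm.get_image(n);cv2.imwrite(f"pics/{n}0.png",p[:,:,::-1]);np.savez(f"pics/{n}0.npz",p=p,d=d)
    c=arm.calibration(n);print(n,c)
E
```

```text
pics
{'clock': 0.0, 'joints': array([ 1.37958016e+00,  3.85546842e-01,  6.59035801e-03, -5.01586233e-04,
       -1.19399418e+00, -2.58588017e-01]), 'joint_vel': array([-0.00090187, -0.0001449 , -0.00054124, -0.00063639,  0.00142769,
        0.00018337]), 'joint_efforts': array([ 1.36996510e-03, -3.92289054e+01,  1.88401401e+01,  4.18591529e+00,
       -4.72107247e-03, -4.08297097e-06]), 'position': array([271.62559102, 562.64763089, 403.61276476]), 'ee_rot': array([ 9.74794715e-01, -2.23100983e-01, -1.96688724e-04,  1.08440586e-03]), 'contact_force': array([-0.18614159,  0.1197706 ,  0.24506111]), 'wrist_torque': array([ 0.02272023, -0.03464579,  0.013869  ]), 'grasp_force': 0.0, 'gripper_width': 85.36043836366946}
top {'mtx': array([[447.73649752,   0.        , 324.06914191],
       [  0.        , 447.73649752, 235.97488934],
       [  0.        ,   0.        ,   1.        ]]), 'cam_to_world': array([[ 1.68955964e-02,  9.94341397e-01, -1.04879572e-01,
         4.98031270e+02],
       [-9.99837483e-01,  1.61423183e-02, -8.02706584e-03,
         2.40798439e+00],
       [-6.28864442e-03,  1.04998150e-01,  9.94452534e-01,
         9.19123600e+02],
       [ 0.00000000e+00,  0.00000000e+00,  0.00000000e+00,
         1.00000000e+00]])}
side {'mtx': array([[511.80384571,   0.        , 324.15890364],
       [  0.        , 511.80384571, 234.13423921],
       [  0.        ,   0.        ,   1.        ]]), 'cam_to_world': array([[ 9.29793386e-01,  2.69411755e-01, -2.50801845e-01,
         3.58974480e+02],
       [-3.67553005e-01,  6.43057254e-01, -6.71849802e-01,
        -5.44358578e+02],
       [-1.97242881e-02,  7.16864474e-01,  6.96933482e-01,
         6.93013171e+02],
       [ 0.00000000e+00,  0.00000000e+00,  0.00000000e+00,
         1.00000000e+00]])}
```

View pics/top0.png

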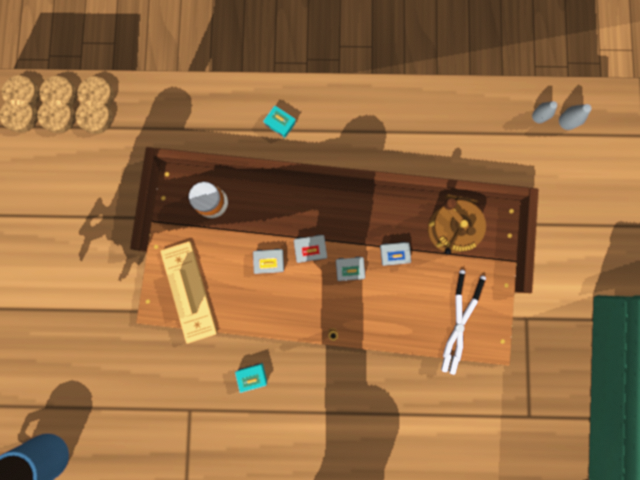

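View pics/side0.png

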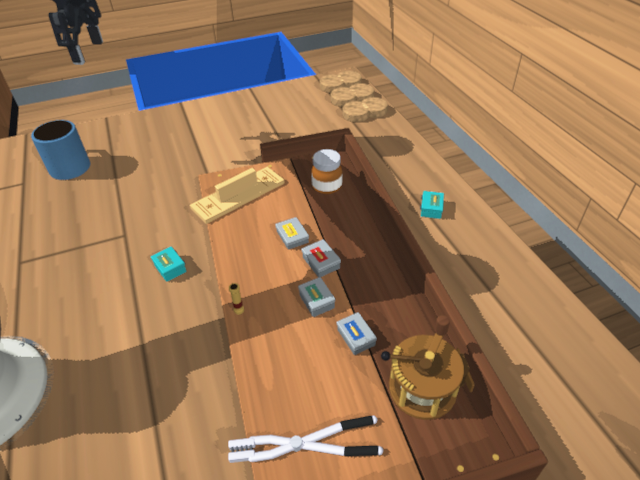

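Top view: gauge at about (188,291), its long axis nearly along world x. Tins run yellow (268,262), red (310,249), green (350,269), blue (396,254). The seam goes from about (152,228) to (520,263), the ferrule is at (333,336) and the tongs at (462,320). The side view agrees.

```bash
cat > h.py <<'E'
import numpy as np,cv2
from bench import arm
def ray(c,uv):
    M,T=c["mtx"],c["cam_to_world"]
    uv=np.atleast_2d(np.asarray(uv,float))
    d=np.c_[(uv[:,0]-M[0,2])/M[0,0],-(uv[:,1]-M[1,2])/M[1,1],-np.ones(len(uv))]
    return T[:3,3],d@T[:3,:3].T
def fish(c,uv):
    M,T=c["mtx"],c["cam_to_world"]
    uv=np.atleast_2d(np.asarray(uv,float))
    a=(uv[:,0]-M[0,2])/M[0,0];b=(uv[:,1]-M[1,2])/M[1,1];r=np.hypot(a,b)+1e-12
    d=np.c_[a/r*np.sin(r),-b/r*np.sin(r),-np.cos(r)]
    return T[:3,3],d@T[:3,:3].T
def plane(o,d,z): return o+d*((z-o[2])/d[:,2])[:,None]
def cloud(c,d):
    v,u=np.mgrid[:480,:640]
    o,r=ray(c,np.c_[u.ravel(),v.ravel()])
    return (o+r*d.ravel()[:,None]).reshape(480,640,3)
E
cat > m.py <<'E'
from h import *
C={n:arm.calibration(n) for n in("top","side")}
P={}
for n in C:
    f=np.load(f"pics/{n}0.npz");P[n]=(f["p"],cloud(C[n],f["d"]))
    p,X=P[n];hsv=cv2.cvtColor(p,cv2.COLOR_RGB2HSV)
    box={"top":(140,235,230,350),"side":(180,160,300,225)}[n]
    sub=X[box[1]:box[3],box[0]:box[2]].reshape(-1,3);hs=hsv[box[1]:box[3],box[0]:box[2]].reshape(-1,3)
    # gauge grip by depth height
    k=(sub[:,2]>55)&(sub[:,2]<85)
    if n=="side":k&=(sub[:,0]<560)
    g=sub[k];print(n,"grip n",len(g),"z pct",np.percentile(g[:,2],[5,50,95]))
    rc=cv2.minAreaRect(g[:,:2].astype(np.float32));print(" griprect",rc)
    k=(sub[:,2]>28)&(sub[:,2]<38);
    rc=cv2.minAreaRect(sub[k][:,:2].astype(np.float32));print(" lath",k.sum(),rc,np.median(sub[k][:,2]))
p,X=P["top"]
b=X[240:330,240:500].reshape(-1,3);print("front board z",np.median(b[:,2]))
# tins
for name,(u,v) in dict(y=(268,262),r=(310,249),g=(350,269),b=(396,254)).items():
    s=X[v-18:v+19,u-24:u+25].reshape(-1,3);k=s[:,2]>36
    rc=cv2.minAreaRect(s[k][:,:2].astype(np.float32));print(name,k.sum(),np.median(s[k][:,2]),rc,cv2.boxPoints(rc).round(0).tolist())
# seam: strongest pale->dark transition per column
gr=cv2.GaussianBlur(p,(3,3),0).astype(float)[:,:,0]
pts=[]
for u in list(range(215,240))+list(range(415,432))+list(range(160,175)):
    v0=228+(u-152)*35/368
    seg=gr[int(v0)-10:int(v0)+11,u];g=np.diff(seg);i=g.argmax();pts.append((u,int(v0)-10+i+.5))
w=plane(*ray(C["top"],pts),22)
l=cv2.fitLine(w[:,:2].astype(np.float32),cv2.DIST_HUBER,0,.1,.01).ravel();print("seam",l,np.degrees(np.arctan2(l[0],l[1])))
n=np.array([-l[1],l[0]]);print(((w[:,:2]-l[2:])@n).round(1))
E
python3 m.py
python3 -c "
import cv2
a=cv2.imread('pics/top0.png')[220:350,140:460];cv2.imwrite('pics/c1.png',cv2.resize(a,None,fx=2.5,fy=2.5,interpolation=cv2.INTER_CUBIC))"
```

```text
top grip n 444 z pct [57.45098669 66.90950814 69.69509775]
 griprect ((515.4999389648438, 305.1448059082031), (182.9678955078125, 40.71162796020508), 38.027523040771484)
 lath 2443 ((495.7149658203125, 285.2417907714844), (237.46995544433594, 95.4320297241211), 29.94506072998047) 31.696703622046698
side grip n 382 z pct [55.97879889 65.44101    68.42881472]
 griprect ((480.47442626953125, 275.3282775878906), (90.89373779296875, 18.83245277404785), 18.078317642211914)
 lath 1427 ((480.5314636230469, 276.4557189941406), (192.69090270996094, 64.54753112792969), 18.61227798461914) 31.09881650408022
front board z 22.181627493342603
y 668 41.89641364906686 ((534.941162109375, 73.56985473632812), (151.09690856933594, 53.619903564453125), 82.12371826171875) [[498.0, 2.0], [551.0, -5.0], [572.0, 145.0], [519.0, 152.0]]
r 728 45.700888644441704 ((543.0265502929688, 32.102317810058594), (98.3514633178711, 59.854034423828125), 9.230306625366211) [[490.0, 54.0], [499.0, -5.0], [596.0, 10.0], [587.0, 70.0]]
g 624 47.92063632684892 ((531.1688842773438, -33.16386795043945), (62.58334732055664, 74.41201782226562), 2.9058468341827393) [[498.0, 2.0], [502.0, -72.0], [564.0, -69.0], [561.0, 6.0]]
b 603 43.908549852145484 ((544.653076171875, -75.66207122802734), (48.432369232177734, 175.29522705078125), 15.399811744689941) [[498.0, 2.0], [545.0, -167.0], [591.0, -154.0], [545.0, 15.0]]
seam [9.096412e-02 9.958542e-01 5.876729e+02 7.250610e+01] 5.2190742
[-0.1 -0.4 -0.6 -0.8 -1.  -1.2 -1.4 -1.7  0.1 -0.1 -0.3 -0.5 -0.7 -0.9
 -1.2 -1.4 -1.6 -1.8 -0.  -0.2 -0.4 -0.7 -0.9 -1.1 -1.3  0.9  0.7  0.5
  0.3  0.1 -0.2 -0.4 -0.6  1.2  1.   0.8  0.6  0.3  0.1 -0.1 -0.3 -0.5
 -0.3 -0.5 -0.8 13.2 12.9 10.7 10.5 10.3 12.1 11.8  9.6  9.4  9.2  9.
  6.7]
```

View pics/c1.png

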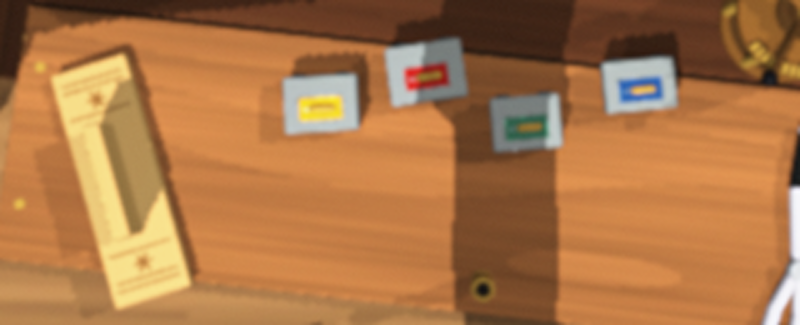

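```bash
cat > m2.py <<'E'
from m import *
print("-----")
for n,box in {"top":(155,235,222,350),"side":(180,160,300,225)}.items():
    p,X=P[n];s=X[box[1]:box[3],box[0]:box[2]].reshape(-1,3)
    for lo,hi in((58,75),(29,36)):
        k=(s[:,2]>lo)&(s[:,2]<hi)&(s[:,1]>200)&(s[:,0]<590)
        q=s[k][:,:2];print(n,lo,k.sum(),cv2.minAreaRect(q.astype(np.float32)),np.median(s[k][:,2]),q.mean(0))
p,X=P["top"]
for name,(u,v) in dict(y=(268,262),r=(310,249),g=(350,269),b=(396,254)).items():
    s=X[v-18:v+19,u-22:u+23].reshape(-1,3);k=(s[:,2]>37)&(s[:,2]<60)
    rc=cv2.minAreaRect(s[k][:,:2].astype(np.float32));print(name,k.sum(),np.round(rc[0],1),np.round(rc[1],1),rc[2],cv2.boxPoints(rc).round(0).tolist())
pts=[q for q in pts if q[0]>200]
w=plane(*ray(C["top"],pts),22);l=cv2.fitLine(w[:,:2].astype(np.float32),cv2.DIST_HUBER,0,.1,.01).ravel();print("seam",l,np.degrees(np.arctan2(l[0],l[1])))
print("ferrule",X[336,333],"lever",X[250,447])
E
python3 m2.py | sed -n '/-----/,$p'
```

```text
-----
top 58 404 ((478.0154113769531, 275.4855041503906), (89.70884704589844, 14.856365203857422), 19.001964569091797) 67.17608684602425 [478.10976029 274.71580596]
top 29 2304 ((478.27923583984375, 275.79730224609375), (189.97586059570312, 61.59755325317383), 18.59356117248535) 31.739714454950217 [476.84054271 273.64469031]
side 58 328 ((480.4954833984375, 275.3351745605469), (90.84942626953125, 18.83245277404785), 18.078317642211914) 65.89191486627112 [479.31394077 272.83802466]
side 29 1303 ((481.2021484375, 275.5767517089844), (191.9958953857422, 63.006187438964844), 18.350570678710938) 31.155304106602557 [474.37758977 267.13181676]
y 659 [540.7 118.2] [44.  58.3] 4.3613200187683105 [[517.0, 146.0], [521.0, 87.0], [565.0, 91.0], [560.0, 149.0]]
r 727 [567.7  36.2] [48.5 59.8] 9.462986946105957 [[539.0, 62.0], [549.0, 3.0], [597.0, 11.0], [587.0, 70.0]]
g 610 [529.3 -42.6] [44.4 54.1] 5.536549091339111 [[505.0, -18.0], [510.0, -72.0], [554.0, -67.0], [549.0, -14.0]]
b 595 [ 560.3 -131.4] [41.9 56.1] 6.186875343322754 [[536.0, -106.0], [543.0, -162.0], [584.0, -157.0], [578.0, -101.0]]
seam [9.348237e-02 9.956209e-01 5.892248e+02 8.435980e+01] 5.363977
ferrule [402.0460424  -10.33514929  83.37734978] lever [ 562.17314615 -216.1102537   101.12223114]
```

```bash
cat > go.py <<'E'
# usage: go.py x y z angle_of_tool_x_deg  -> row numbers from the current (measured) pose, tool down
import sys
from h import *
from scipy.spatial.transform import Rotation as R
x,y,z,a=map(float,sys.argv[1:5])
s=arm.read_state();Q=R.from_quat(s["ee_rot"])
T=R.from_matrix(np.c_[[np.cos(np.radians(a)),np.sin(np.radians(a)),0],[np.sin(np.radians(a)),-np.cos(np.radians(a)),0],[0,0,-1]])
sh=Q.inv().apply(np.array([x,y,z])-s["position"])/200
rv=(Q.inv()*T).as_rotvec()/np.pi
m=Q.as_matrix()
print("at",s["position"].round(1),"xang",np.degrees(np.arctan2(m[1,0],m[0,0])).round(2),"t",s["clock"],"F",s["contact_force"].round(1),"w",round(s["gripper_width"],1))
print("row",sh.round(4).tolist(),rv.round(4).tolist(),"joints",s["joints"].round(2))
E
python3 go.py 479 275.6 300 -161.5
```

```text
at [271.6 562.7 403.7] xang -25.78 t 0.1 F [0.2 0.  0.8] w 85.5
row [1.5579, 0.8406, 0.5205] [0.0003, -0.0008, 0.754] joints [ 1.38  0.39  0.01 -0.   -1.19 -0.26]
```

Call:
{"op": "carry_out", "data": {"rows": [[0.2, 0.1, 0.06, 0, 0, 0.06, 0.2], [0.4, 0.21, 0.13, 0, 0, 0.12, 0.2], [0.6, 0.32, 0.2, 0, 0, 0.18, 0.2], [0.78, 0.42, 0.26, 0, 0, 0.24, 0.2], [0.78, 0.42, 0.26, 0, 0, 0.3, 0.2], [0.78, 0.42, 0.26, 0, 0, 0.36, 0.2], [0.78, 0.42, 0.26, 0, 0, 0.38, 0.2], [0.78, 0.42, 0.26, 0, 0, 0.38, 0.2]]}}

```text
clock: 1.1
position: [375.6, 419.2, 352.3]
ee_rot: [-0.681, 0.732, -0.0, -0.0]
contact_force: [-0.2, -0.3, -0.2]
gripper_width: 51.2
grasp_force: 0.0
```

```bash
python3 go.py 479 275.6 300 -161.5
```

```text
at [375.6 419.2 352.3] xang -94.14 t 1.1 F [-0.2 -0.3 -0.2] w 51.2
row [0.6785, -0.5675, 0.2617] [-0.0, -0.0003, 0.3742] joints [ 1.13  0.32 -0.22 -0.   -1.02 -1.2 ]
```

Call:
{"op": "carry_out", "data": {"rows": [[0.17, -0.14, 0.06, 0, 0, 0.06, 0.2], [0.34, -0.28, 0.13, 0, 0, 0.12, 0.2], [0.51, -0.42, 0.2, 0, 0, 0.18, 0.2], [0.68, -0.568, 0.262, 0, 0, 0.24, 0.2], [0.68, -0.568, 0.262, 0, 0, 0.3, 0.2], [0.68, -0.568, 0.262, 0, 0, 0.36, 0.2], [0.68, -0.568, 0.262, 0, 0, 0.374, 0.2], [0.68, -0.568, 0.262, 0, 0, 0.374, 0.2]]}}

```text
clock: 2.1
position: [479.0, 275.4, 300.1]
ee_rot: [-0.162, 0.987, -0.0, -0.0]
contact_force: [-0.7, 0.2, -0.3]
gripper_width: 51.1
grasp_force: 0.0
```

```bash
python3 go.py 479 275.6 215 -161.5; python3 - <<'E'
from h import *
c=arm.calibration("wrist");p,d=arm.get_image("wrist");print(c)
cv2.imwrite("pics/w1.png",p[:,:,::-1])
E
```

```text
at [479.  275.4 300.1] xang -161.4 t 2.1 F [-0.7  0.2 -0.3] w 51.1
row [-0.0003, 0.001, 0.4257] [-0.0, -0.0001, 0.0005] joints [ 0.82  0.36 -0.31 -0.   -0.89 -2.06]
{'mtx': array([[371.64829954,   0.        , 320.91863742],
       [  0.        , 371.64829954, 237.96953317],
       [  0.        ,   0.        ,   1.        ]]), 'cam_to_world': array([[-3.19232460e-01, -8.99105124e-01, -2.99500606e-01,
         4.00633052e+02],
       [ 9.47676110e-01, -3.03134884e-01, -1.00096121e-01,
         2.49551671e+02],
       [-7.92146016e-04, -3.15783501e-01,  9.48830940e-01,
         2.69631928e+02],
       [ 0.00000000e+00,  0.00000000e+00,  0.00000000e+00,
         1.00000000e+00]])}
```

View pics/w1.png

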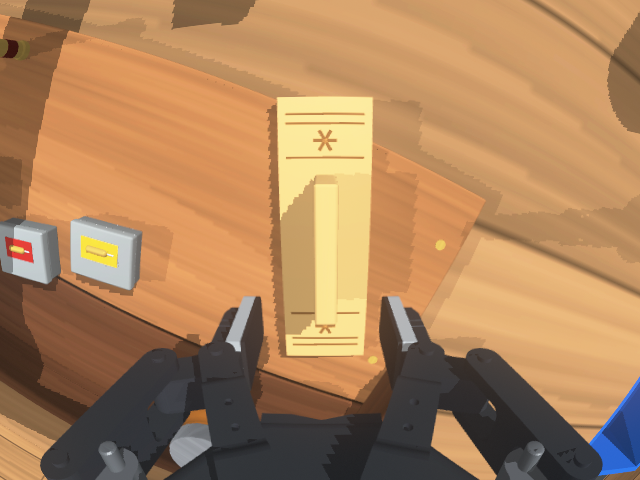

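Wrist view: gauge square to the fingers, lath corners at (277,98), (373,97), (364,355), (286,356); grip top between (314..338,184) and (316..336,325).

```bash
python3 - <<'E'
from h import *
c=arm.calibration("wrist")
w=plane(*fish(c,[(277,98),(373,97),(364,355),(286,356)]),32);print(w.round(1)[:,:2],w.mean(0))
v=w[0]+w[1]-w[2]-w[3];print(np.degrees(np.arctan2(v[1],v[0])),np.linalg.norm(v)/2,np.linalg.norm(w[0]-w[1]))
w=plane(*fish(c,[(314,184),(338,184),(336,325),(316,325)]),68);print(w.round(1)[:,:2],w.mean(0))
v=w[0]+w[1]-w[2]-w[3];print(np.degrees(np.arctan2(v[1],v[0])))
E
```

```text
[[396.6 218.9]
 [376.6 275.9]
 [556.7 337.7]
 [577.1 279.9]] [476.7679084 278.1159002  32.       ]
-161.18776648388956 190.45783132681763 60.36557750918281
[[435.9 257.3]
 [431.7 269.8]
 [516.3 298.5]
 [520.3 286.5]] [476.0378257  278.01359633  68.        ]
-161.10162877683968
```

Call:
{"op": "carry_out", "data": {"rows": [[0.006, 0.0127, 0.2, 0, 0, -0.001, 0.2], [0.006, 0.0127, 0.35, 0, 0, -0.001, 0.2], [0.006, 0.0127, 0.4255, 0, 0, -0.001, 0.2], [0.006, 0.0127, 0.4255, 0, 0, -0.001, 0.2], [0.006, 0.0127, 0.4255, 0, 0, -0.001, -1], [0.006, 0.0127, 0.4255, 0, 0, -0.001, -1], [0.006, 0.0127, 0.4255, 0, 0, -0.001, -1], [0.006, 0.0127, 0.4255, 0, 0, -0.001, -1], [0.006, 0.0127, 0.4255, 0, 0, -0.001, -1], [0.006, 0.0127, 0.4255, 0, 0, -0.001, -1]]}}

```text
clock: 3.4
position: [477.5, 277.9, 216.6]
ee_rot: [-0.163, 0.987, 0.001, 0.001]
contact_force: [-1.2, 0.5, 6.4]
gripper_width: 13.1
grasp_force: 61.6
```

```bash
python3 go.py 477 277.5 320 -161.2
```

```text
at [477.5 277.9 216.6] xang -161.28 t 3.4 F [-1.2  0.5  6.4] w 13.1
row [0.0016, -0.0006, -0.5171] [0.0003, 0.0008, -0.0004] joints [ 0.82  0.47 -0.4   0.   -0.7  -2.07]
```

Call:
{"op": "carry_out", "data": {"rows": [[0, 0, -0.1, 0, 0, 0, -1], [0, 0, -0.3, 0, 0, 0, -1], [0, 0, -0.517, 0, 0, 0, -1], [0, 0, -0.517, 0, 0, 0, -1]]}}

```text
clock: 3.9
position: [477.7, 278.0, 322.3]
ee_rot: [-0.163, 0.987, 0.002, 0.003]
contact_force: [-0.4, 0.2, -1.5]
gripper_width: 12.7
grasp_force: 60.6
```

```bash
cat > seam.py <<'E'
from h import *
T=np.array([[-3.19232460e-01,-8.99105124e-01,-2.99500606e-01,400.633052],[9.47676110e-01,-3.03134884e-01,-1.00096121e-01,249.551671],[-7.92146016e-04,-3.15783501e-01,9.48830940e-01,269.631928],[0,0,0,1]])
c=arm.calibration("wrist");c["cam_to_world"]=T
p=cv2.imread("pics/w1.png")[:,:,2].astype(float)
p=cv2.GaussianBlur(p,(3,3),0)
pts=[]
for u in range(145,215,3):
    v0=277+(u-60)*.46
    a=int(v0)-14;seg=p[a:a+29,u];g=np.diff(seg);i=g.argmin();pts.append((u,a+i+.5))
w=plane(*fish(c,pts),22)
l=cv2.fitLine(w[:,:2].astype(np.float32),cv2.DIST_HUBER,0,.1,.01).ravel();print("wrist seam front edge",l)
n=np.array([-l[1],l[0]]);print(((w[:,:2]-l[2:])@n).round(1));print(np.array(pts)[::6])
print("x on the top-camera line at that y:",589.22+.0939*(l[3]-84.36))
# profile across the seam
for u in (160,190):
    v0=277+(u-60)*.46;print(p[int(v0)-12:int(v0)+14,u].round(0))
E
python3 seam.py; python3 go.py 477 277.5 320 -95.36
```

```text
wrist seam front edge [6.1085276e-02 9.9813253e-01 5.9772394e+02 1.8673065e+02]
[ 0.3  0.6 -0.1  0.2  0.5 -0.2  0.1  0.4 -0.4 -0.1  0.1 -0.6 -0.4 -0.2
 -1.  -0.8 -0.5 -0.3 -1.2 -1.   2.2  4.4  6.6 14.6]
[[145.  320.5]
 [163.  328.5]
 [181.  336.5]
 [199.  344.5]]
x on the top-camera line at that y: 598.8326
[213. 211. 209. 208. 208. 207. 207. 208. 210. 212. 212. 212. 212. 213.
 212. 196. 145.  92.  81. 106. 132. 142. 140. 136. 135. 135.]
[213. 210. 208. 207. 206. 206. 205. 206. 207. 190. 158. 143. 142. 142.
 141. 137. 119.  87.  66.  69.  80.  87.  92.  94.  94.  94.]
at [477.7 278.  322.3] xang -161.29 t 3.9 F [-0.4  0.2 -1.5] w 12.7
row [0.0043, -0.0012, 0.0113] [-0.0004, 0.0027, -0.3663] joints [ 0.82  0.34 -0.29  0.   -0.94 -2.07]
```

```bash
python3 go.py 466 96 320 -95.36
```

```text
at [477.7 278.  322.3] xang -161.29 t 3.9 F [-0.4  0.2 -1.5] w 12.7
row [0.3475, -0.8431, 0.0059] [-0.0004, 0.0027, -0.3663] joints [ 0.82  0.34 -0.29  0.   -0.94 -2.07]
```

Call:
{"op": "carry_out", "data": {"rows": [[0.05, -0.12, 0, 0, 0, -0.05, -1], [0.1, -0.24, 0, 0, 0, -0.1, -1], [0.15, -0.36, 0, 0, 0, -0.15, -1], [0.2, -0.48, 0, 0, 0, -0.2, -1], [0.25, -0.6, 0, 0, 0, -0.25, -1], [0.3, -0.72, 0, 0, 0, -0.3, -1], [0.3475, -0.843, 0.005, 0, 0, -0.35, -1], [0.3475, -0.843, 0.005, 0, 0, -0.3663, -1], [0.3475, -0.843, 0.005, 0, 0, -0.3663, -1]]}}

```text
clock: 5.03
position: [464.9, 95.0, 316.6]
ee_rot: [-0.673, 0.74, 0.0, -0.001]
contact_force: [1.0, 0.5, -0.6]
gripper_width: 12.7
grasp_force: 60.6
```

```bash
python3 go.py 466 96 218.5 -95.36; python3 - <<'E'
from h import *
c=arm.calibration("wrist");p,d=arm.get_image("wrist");np.savez("pics/w2.npz",p=p,T=c["cam_to_world"])
cv2.imwrite("pics/w2.png",p[:,:,::-1])
E
```

```text
at [464.9  95.  316.6] xang -95.47 t 5.025 F [ 1.   0.5 -0.6] w 12.7
row [-0.0062, -0.0062, 0.4903] [0.0007, -0.0003, -0.0006] joints [ 0.54  0.22 -0.48 -0.   -0.88 -0.64]
```

View pics/w2.png

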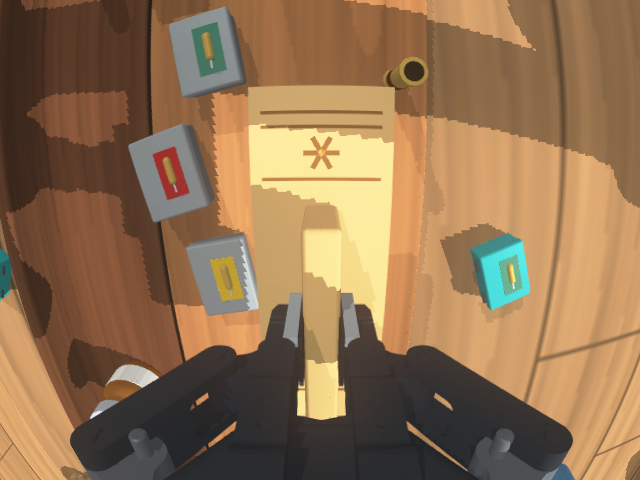

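Wrist view: gauge held with its far end corners at (249,87) and (394,87); green tin (207,50), red (172,172), yellow (225,272) to its left. The seam is the dark line from (150,30) to (183,350), and the ferrule is at (408,72).

```bash
cat > w2.py <<'E'
from h import *
f=np.load("pics/w2.npz");c=arm.calibration("wrist");c["cam_to_world"]=f["T"]
g=f["p"].sum(2).astype(float)/3;g=cv2.GaussianBlur(g,(3,3),0)
pts=[]
for v in list(range(10,120,4))+list(range(225,345,4)):
    u0=int(np.interp(v,[30,235,350],[150,162,183]));s=g[v,u0-8:u0+9];i=s.argmin();pts.append((u0-8+i,v))
w=plane(*fish(c,pts),22)
l=cv2.fitLine(w[:,:2].astype(np.float32),cv2.DIST_HUBER,0,.1,.01).ravel();l*=np.sign(l[1])*np.r_[1,1,0,0]+np.r_[0,0,1,1]
n=np.array([-l[1],l[0]]);print("seam",l,np.degrees(np.arctan2(l[0],l[1])));print(((w[:,:2]-l[2:])@n).round(1)); print(np.array(pts)[::8].tolist())
e=[]
for v in list(range(95,200,5)):
    s=np.abs(np.diff(g[v,240:266]));e.append((240+s.argmax()+.5,v))
e2=[(384+np.abs(np.diff(g[v,375:400])).argmax()+.5-9,v) for v in range(95,200,5)]
z=316.6-194.6+10
for q in(e,e2):
    w=plane(*fish(c,q),z);k=cv2.fitLine(w[:,:2].astype(np.float32),cv2.DIST_HUBER,0,.1,.01).ravel();k*=np.sign(k[1])*np.r_[1,1,0,0]+np.r_[0,0,1,1]
    print("edge",k,np.degrees(np.arctan2(k[0],k[1])),"dist from TCP axis",(k[2:]-[464.9,95.0])@np.array([k[1],-k[0]]))
w=plane(*fish(c,[(249,87),(394,87)]),z);print("far corners",w)
E
python3 w2.py
```

```text
seam [9.0230085e-02 9.9592096e-01 5.8647955e+02 4.0188831e+01] 5.1768436
[ 0.   0.2  0.3  0.4  0.5  0.6  0.7 -0.1 -0.1 -0.1 -0.  -0.   0.  -0.
 -0.  -0.  -0.1 -0.1 -0.2 -0.3  0.5  0.4  0.3  0.2  0.1 -0.1 -0.2  0.5
  0.1 -0.4  0.   0.5 -0.   0.3 -0.2  0.2 -0.4 -0.   0.3 -0.3  0.   0.3
 -0.3 -0.   0.3 -0.4 -0.2  0.1  0.3  0.5 -0.2 -0.   0.2  0.4 -0.5 -0.3
 -0.2 -0. ]
[[149, 10], [148, 42], [148, 74], [149, 106], [161, 241], [166, 273], [172, 305], [178, 337]]
edge [9.6132800e-02 9.9536854e-01 4.8674451e+02 2.5163486e+01] 5.5165224 dist from TCP axis 28.456914468238335
edge [1.0807436e-01 9.9414283e-01 4.2655740e+02 2.7536463e+01] 6.2043223 dist from TCP axis -30.82693876353528
far corners [[483.47333375  -2.70210887 132.        ]
 [424.31094291   2.90743281 132.        ]]
```

Call:
{"op": "carry_out", "data": {"rows": [[-0.006, -0.006, 0.2, 0, 0, -0.002, -1], [-0.006, -0.006, 0.38, 0, 0, -0.002, -1], [-0.006, -0.006, 0.46, 0, 0, -0.002, -1], [-0.006, -0.006, 0.485, 0, 0, -0.002, -1], [-0.006, -0.006, 0.485, 0, 0, -0.002, -1]]}}

```text
clock: 5.7
position: [466.8, 96.9, 220.6]
ee_rot: [-0.676, 0.737, -0.0, -0.0]
contact_force: [0.5, -0.1, -1.0]
gripper_width: 12.8
grasp_force: 60.6
```

```bash
python3 go.py 556.8 90.1 219.5 -95.1
```

```text
at [466.8  96.9 220.6] xang -95.01 t 5.7 F [ 0.5 -0.1 -1. ] w 12.8
row [-0.0055, -0.4513, 0.0055] [0.0, -0.0, 0.0005] joints [ 0.55  0.37 -0.58  0.   -0.62 -0.63]
```

Call:
{"op": "carry_out", "data": {"rows": [[-0.001, -0.05, 0.005, 0, 0, 0, -1], [-0.001, -0.09, 0.005, 0, 0, 0, -1], [-0.002, -0.13, 0.005, 0, 0, 0, -1], [-0.002, -0.17, 0.005, 0, 0, 0, -1], [-0.003, -0.21, 0.005, 0, 0, 0, -1], [-0.003, -0.25, 0.005, 0, 0, 0, -1], [-0.004, -0.29, 0.005, 0, 0, 0, -1], [-0.004, -0.33, 0.005, 0, 0, 0, -1], [-0.005, -0.37, 0.005, 0, 0, 0, -1], [-0.005, -0.41, 0.005, 0, 0, 0, -1], [-0.0055, -0.45, 0.005, 0, 0, 0, -1], [-0.0055, -0.45, 0.005, 0, 0, 0, -1]]}}

```text
clock: 7.2
position: [557.5, 89.9, 219.8]
ee_rot: [-0.676, 0.737, -0.001, 0.001]
contact_force: [-0.3, 0.0, -0.5]
gripper_width: 12.8
grasp_force: 60.6
```

```bash
python3 go.py 561.8 89.6 219.5 -95.1; cat > snap.py <<'E'
import sys
from h import *
c=arm.calibration("wrist");p,d=arm.get_image("wrist");n=sys.argv[1];np.savez(f"pics/{n}.npz",p=p,T=c["cam_to_world"])
cv2.imwrite(f"pics/{n}.png",p[:,:,::-1])
E
python3 snap.py w3
```

```text
at [557.5  89.9 219.8] xang -95.01 t 7.2 F [-0.3  0.  -0.5] w 12.8
row [-0.0003, -0.0217, 0.0015] [-0.0007, 0.0002, 0.0005] joints [ 0.45  0.48 -0.37  0.   -0.72 -0.53]
```

View pics/w3.png

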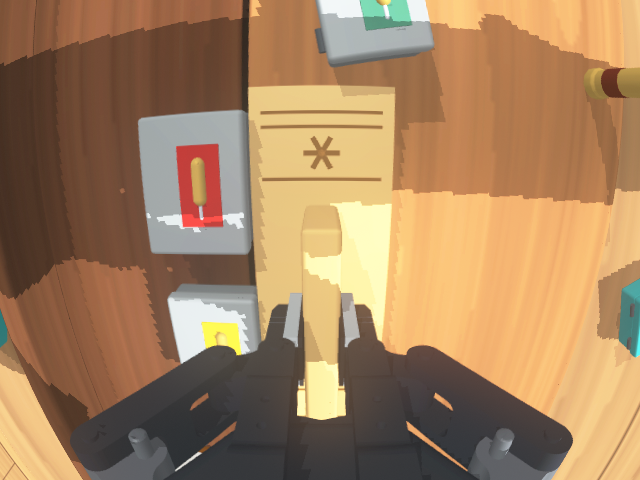

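Wrist view: red and yellow now lie against the gauge's long edge (col ~250). The seam line at about (247,60) runs just left of the gauge's far corner (249,87), and green is untouched at (375,25).

```bash
cat > gap.py <<'E'
import sys
from h import *
f=np.load(f"pics/{sys.argv[1]}.npz");c=arm.calibration("wrist");c["cam_to_world"]=f["T"]
zt=float(sys.argv[2])-194.6+10
g=f["p"].sum(2).astype(float)/3;g=cv2.GaussianBlur(g,(3,3),0)
pts=[]
for v in range(4,80,4):
    s=g[v,238:262];i=s.argmin();pts.append((238+i,v))
print(np.array(pts)[::3].tolist())
w=plane(*fish(c,pts),22)[:,:2]
l=cv2.fitLine(w.astype(np.float32),cv2.DIST_HUBER,0,.1,.01).ravel();print("seam fit",l, "resid to w2 seam",((w-[586.48,40.19])@np.array([.9959,-.0902])).round(1))
e=[(242+np.diff(g[v,242:258]).argmax()+.5,v) for v in range(90,108,3)];print(e)
E=plane(*fish(c,e),zt)[:,:2]
print("edge rel w2 seam",((E-[586.48,40.19])@np.array([.9959,-.0902])).round(2))
E
python3 gap.py w3 219.8; python3 - <<'E'
import cv2,sys
sys.path.insert(0,'.')
a=cv2.imread('pics/w3.png')[40:120,225:275];cv2.imwrite('pics/c3.png',cv2.resize(a,None,fx=7,fy=7,interpolation=cv2.INTER_NEAREST))
E
```

```text
[[245, 4], [245, 16], [244, 28], [246, 40], [244, 52], [244, 64], [245, 76]]
seam fit [ 1.0233630e-01  9.9474984e-01  5.8060278e+02 -2.6555897e+01] resid to w2 seam [ 0.2 -0.8 -0.4  0.   0.   0.4  0.4 -0.1 -0.6 -0.6  0.3  0.8  0.3  0.3
  0.7  0.3 -0.2  0.3 -0.2]
[(np.float64(247.5), 90), (np.float64(247.5), 93), (np.float64(247.5), 96), (np.float64(247.5), 99), (np.float64(247.5), 102), (np.float64(248.5), 105)]
edge rel w2 seam [-3.89 -3.88 -3.87 -3.85 -3.84 -4.25]
```

View pics/c3.png

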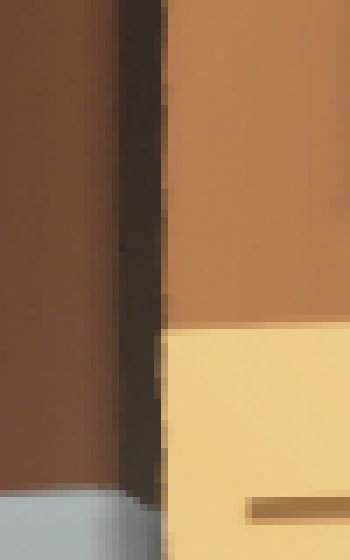

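Call:
{"op": "carry_out", "data": {"rows": [[0, -0.005, 0, 0, 0, 0, -1], [0, -0.01, 0, 0, 0, 0, -1], [0, -0.015, 0, 0, 0, 0, -1], [0, -0.0195, 0, 0, 0, 0, -1], [0, -0.0195, 0, 0, 0, 0, -1], [0, -0.0195, 0, 0, 0, 0, -1]]}}

```text
clock: 8.0
position: [560.1, 89.4, 219.5]
ee_rot: [-0.675, 0.737, 0.0, -0.0]
contact_force: [-3.1, 0.6, -0.6]
gripper_width: 13.1
grasp_force: 60.6
```

```bash
python3 go.py 561.8 89.6 219.5 -95.1; python3 snap.py w4; python3 gap.py w4 219.8
```

```text
at [560.1  89.4 219.5] xang -95.03 t 8.0 F [-3.1  0.6 -0.6] w 13.1
row [-0.002, -0.0083, 0.0001] [0.0002, -0.0001, 0.0004] joints [ 0.44  0.49 -0.36 -0.   -0.73 -0.53]
[[250, 4], [251, 16], [249, 28], [248, 40], [248, 52], [249, 64], [248, 76]]
seam fit [ 1.1499901e-01  9.9336559e-01  5.8044293e+02 -2.8952789e+01] resid to w2 seam [-0.1 -0.6 -0.6 -0.6  0.2 -0.2  0.2  0.6 -0.3  0.6  0.6  0.5  0.5  0.5
  0.1  0.1  0.5  0.5  0.5]
[(np.float64(247.5), 90), (np.float64(247.5), 93), (np.float64(247.5), 96), (np.float64(247.5), 99), (np.float64(247.5), 102), (np.float64(248.5), 105)]
edge rel w2 seam [-1.8  -1.79 -1.77 -1.76 -1.75 -2.15]
```

Call:
{"op": "carry_out", "data": {"rows": [[0, -0.005, 0, 0, 0, 0, -1], [0, -0.0105, 0, 0, 0, 0, -1], [0, -0.0105, 0, 0, 0, 0, -1], [0, -0.0105, 0, 0, 0, 0, -1]]}}

```text
clock: 8.55
position: [562.6, 89.3, 219.7]
ee_rot: [-0.675, 0.737, -0.0, 0.0]
contact_force: [-1.0, 0.4, -1.2]
gripper_width: 13.2
grasp_force: 60.5
```

```bash
python3 go.py 561.8 89.6 219.5 -95.1; python3 snap.py w5; python3 gap.py w5 219.6
```

```text
at [562.6  89.3 219.7] xang -95.01 t 8.55 F [-1.   0.4 -1.2] w 13.2
row [-0.0011, 0.0039, 0.0008] [-0.0002, 0.0001, 0.0005] joints [ 0.44  0.49 -0.35  0.   -0.73 -0.53]
[[255, 4], [254, 16], [256, 28], [255, 40], [254, 52], [256, 64], [254, 76]]
seam fit [ 1.0490412e-01  9.9448234e-01  5.8008459e+02 -3.3244789e+01] resid to w2 seam [ 0.4 -0.6 -0.6  0.7  0.7  0.2 -0.3  0.6  0.1  0.1 -0.4  0.1  0.5  0.5
  0.5 -0.4  0.5  0.5  0.5]
[(np.float64(247.5), 90), (np.float64(247.5), 93), (np.float64(247.5), 96), (np.float64(247.5), 99), (np.float64(247.5), 102), (np.float64(248.5), 105)]
edge rel w2 seam [0.95 0.96 0.97 0.99 1.   0.59]
```

Call:
{"op": "carry_out", "data": {"rows": [[0, 0.05, 0, 0, 0, 0, -1], [0, 0.12, 0, 0, 0, 0, -1], [0, 0.15, -0.1, 0, 0, 0, -1], [0, 0.15, -0.3, 0, 0, 0, -1], [0, 0.15, -0.48, 0, 0, 0, -1], [0, 0.15, -0.48, 0, 0, 0, -1]]}}

```text
clock: 9.35
position: [532.5, 92.3, 319.1]
ee_rot: [-0.676, 0.737, -0.001, 0.004]
contact_force: [-0.1, -0.1, -1.7]
gripper_width: 12.7
grasp_force: 60.6
```

```bash
python3 go.py 454 -81 316 -95.15
```

```text
at [532.5  92.3 319.1] xang -94.96 t 9.35 F [-0.1 -0.1 -1.7] w 12.7
row [0.8974, 0.316, 0.0098] [-0.0023, 0.0012, 0.0011] joints [ 0.47  0.32 -0.32  0.   -0.92 -0.56]
```

Call:
{"op": "carry_out", "data": {"rows": [[0.2, 0.07, 0, 0, 0, 0, -1], [0.4, 0.14, 0, 0, 0, 0, -1], [0.6, 0.21, 0, 0, 0, 0.001, -1], [0.8, 0.28, 0, 0, 0, 0.001, -1], [0.897, 0.316, 0, 0, 0, 0.001, -1], [0.897, 0.316, 0, 0, 0, 0.001, -1], [0.897, 0.316, 0, 0, 0, 0.001, -1]]}}

```text
clock: 10.22
position: [453.8, -80.9, 315.3]
ee_rot: [-0.674, 0.738, 0.0, -0.0]
contact_force: [0.4, 0.4, -1.3]
gripper_width: 13.1
grasp_force: 60.6
```

```bash
python3 go.py 454 -81 219.5 -95.15;python3 snap.py w6
```

```text
at [453.8 -80.9 315.3] xang -95.18 t 10.225 F [ 0.4  0.4 -1.3] w 13.1
row [0.0004, -0.0014, 0.4788] [0.0001, 0.0, -0.0002] joints [ 0.18  0.2  -0.51 -0.   -0.86 -0.27]
```

View pics/w6.png

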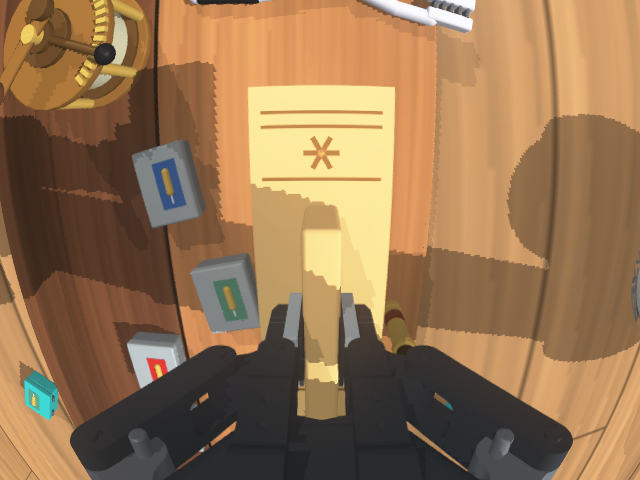

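Wrist view: green (227,293) and blue (170,185) lie left of the gauge, red (158,360) is at the seam, and the ferrule (398,330) is right of the gauge. The reel lever (105,54) and tongs are clear.

```bash
python3 - <<'E'
from h import *
f=np.load("pics/w2.npz");c=arm.calibration("wrist");c["cam_to_world"]=f["T"]
print("ferrule top w2",plane(*fish(c,[(413,71)]),82))
c["cam_to_world"]=np.load("pics/w6.npz")["T"]
print("w6: ferrule top?",plane(*fish(c,[(396,310)]),82),"green corner",plane(*fish(c,[(259,326),(245,255)]),48))
E
```

```text
ferrule top w2 [[402.59305817  -9.35822875  82.        ]]
w6: ferrule top? [[408.1732922  -42.52046354  82.        ]] green corner [[504.77851336 -18.07541143  48.        ]
 [505.58453515 -75.71020695  48.        ]]
```

Call:
{"op": "carry_out", "data": {"rows": [[0, -0.001, 0.2, 0, 0, 0, -1], [0, -0.001, 0.37, 0, 0, 0, -1], [0, -0.001, 0.45, 0, 0, 0, -1], [0, -0.001, 0.478, 0, 0, 0, -1], [0, -0.001, 0.478, 0, 0, 0, -1]]}}

```text
clock: 10.9
position: [454.5, -80.8, 220.0]
ee_rot: [-0.675, 0.738, -0.0, -0.0]
contact_force: [-0.2, -0.2, -0.8]
gripper_width: 12.5
grasp_force: 60.5
```

```bash
python3 go.py 540.6 -88.9 219.5 -95.1
```

```text
at [454.5 -80.8 220. ] xang -95.14 t 10.9 F [-0.2 -0.2 -0.8] w 12.5
row [0.0017, -0.4326, 0.0026] [-0.0, -0.0, -0.0002] joints [ 0.18  0.35 -0.62  0.   -0.6  -0.27]
```

Call:
{"op": "carry_out", "data": {"rows": [[0, -0.04, 0.002, 0, 0, 0, -1], [0, -0.08, 0.002, 0, 0, 0, -1], [0, -0.12, 0.002, 0, 0, 0, -1], [0, -0.16, 0.002, 0, 0, 0, -1], [0.001, -0.2, 0.002, 0, 0, 0, -1], [0.001, -0.24, 0.002, 0, 0, 0, -1], [0.001, -0.28, 0.002, 0, 0, 0, -1], [0.001, -0.32, 0.002, 0, 0, 0, -1], [0.0015, -0.36, 0.002, 0, 0, 0, -1], [0.0015, -0.4, 0.002, 0, 0, 0, -1], [0.0015, -0.425, 0.002, 0, 0, 0, -1], [0.0015, -0.425, 0.002, 0, 0, 0, -1]]}}

```text
clock: 12.4
position: [539.4, -89.3, 219.7]
ee_rot: [-0.674, 0.738, -0.001, 0.001]
contact_force: [-0.1, 0.3, -1.2]
gripper_width: 12.8
grasp_force: 60.6
```

```bash
python3 go.py 545.6 -89.4 219.5 -95.15;python3 snap.py w7; python3 gap.py w7 219.5;  python3 - <<'E'
import cv2
a=cv2.imread('pics/w7.png')[0:400,100:430];cv2.imwrite('pics/c7.png',cv2.resize(a,None,fx=1.4,fy=1.4))
E
```

```text
at [539.4 -89.3 219.7] xang -95.19 t 12.4 F [-0.1  0.3 -1.2] w 12.8
row [-0.0023, -0.0309, 0.0012] [-0.0006, 0.0001, -0.0002] joints [ 0.13  0.46 -0.41  0.   -0.7  -0.22]
[[240, 4], [241, 16], [240, 28], [242, 40], [242, 52], [242, 64], [239, 76]]
seam fit [ 9.5947571e-02  9.9538636e-01  5.6351367e+02 -2.1170560e+02] resid to w2 seam [ 0.2  0.1 -0.8 -0.4  0.   0.  -0.  -0.5 -0.5 -1.  -0.1 -0.1 -1.  -0.1
 -0.6 -1.  -0.1 -0.1  0.4]
[(np.float64(247.5), 90), (np.float64(247.5), 93), (np.float64(247.5), 96), (np.float64(247.5), 99), (np.float64(247.5), 102), (np.float64(247.5), 105)]
edge rel w2 seam [-5.99 -5.97 -5.96 -5.94 -5.92 -5.9 ]
```

View pics/c7.png

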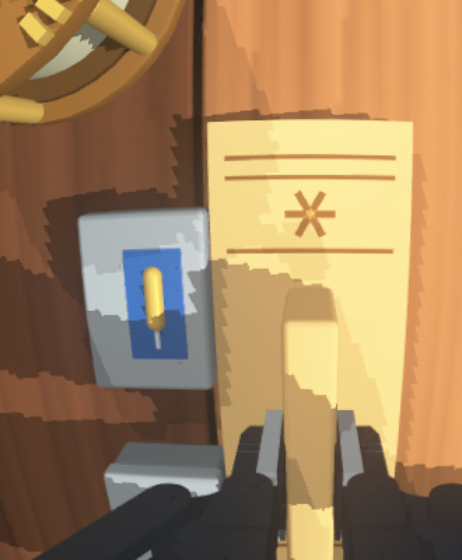

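Blue (crop ~(150,300)) and green lie flat against the gauge edge; about 6 mm remains to the seam.

Call:
{"op": "carry_out", "data": {"rows": [[-0.001, -0.007, 0, 0, 0, 0, -1], [-0.001, -0.014, 0, 0, 0, 0, -1], [-0.001, -0.021, 0, 0, 0, 0, -1], [-0.001, -0.028, 0, 0, 0, 0, -1], [-0.001, -0.028, 0, 0, 0, 0, -1], [-0.001, -0.028, 0, 0, 0, 0, -1]]}}

```text
clock: 13.2
position: [544.4, -89.6, 219.6]
ee_rot: [-0.674, 0.738, -0.0, 0.0]
contact_force: [-1.3, 0.2, -1.6]
gripper_width: 13.1
grasp_force: 60.5
```

```bash
python3 go.py 545.6 -89.4 219.5 -95.15;python3 snap.py w8; python3 gap.py w8 219.5
```

```text
at [544.4 -89.6 219.6] xang -95.2 t 13.2 F [-1.3  0.2 -1.6] w 13.1
row [-0.0016, -0.006, 0.0004] [-0.0001, 0.0, -0.0003] joints [ 0.13  0.47 -0.4   0.   -0.71 -0.22]
[[250, 4], [250, 16], [250, 28], [251, 40], [252, 52], [252, 64], [250, 76]]
seam fit [ 7.8472629e-02  9.9691629e-01  5.6414703e+02 -2.0580556e+02] resid to w2 seam [ 0.2  0.2 -0.8  0.1  0.1 -0.8  0.1 -0.9 -0.9 -0.4  0.5 -0.  -0.9 -0.
  0.4 -0.9 -0.  -0.   0. ]
[(np.float64(247.5), 90), (np.float64(247.5), 93), (np.float64(247.5), 96), (np.float64(247.5), 99), (np.float64(247.5), 102), (np.float64(247.5), 105)]
edge rel w2 seam [-1.32 -1.31 -1.29 -1.28 -1.26 -1.24]
```

Call:
{"op": "carry_out", "data": {"rows": [[0, -0.004, 0, 0, 0, 0, -1], [0, -0.008, 0, 0, 0, 0, -1], [0, -0.008, 0, 0, 0, 0, -1], [0, -0.008, 0, 0, 0, 0, -1]]}}

```text
clock: 13.75
position: [545.9, -89.8, 219.6]
ee_rot: [-0.674, 0.738, -0.0, 0.0]
contact_force: [-1.4, -0.2, -1.4]
gripper_width: 13.0
grasp_force: 60.6
```

```bash
python3 go.py 545.6 -89.4 219.5 -95.15;python3 snap.py w9; python3 gap.py w9 219.5
```

```text
at [545.9 -89.8 219.6] xang -95.2 t 13.75 F [-1.4 -0.2 -1.4] w 13.0
row [-0.0017, 0.0015, 0.0003] [-0.0, 0.0, -0.0003] joints [ 0.13  0.47 -0.39  0.   -0.71 -0.22]
[[254, 4], [254, 16], [253, 28], [253, 40], [253, 52], [255, 64], [253, 76]]
seam fit [ 9.4108306e-02  9.9556196e-01  5.6414337e+02 -2.0758568e+02] resid to w2 seam [-0.1  0.3 -1.1 -0.2  0.2 -1.2  0.2  0.2  0.1  0.1  0.1 -0.8  0.1  0.1
  0.1 -0.8  0.1  0.1  0.1]
[(np.float64(247.5), 90), (np.float64(247.5), 93), (np.float64(247.5), 96), (np.float64(247.5), 99), (np.float64(247.5), 102), (np.float64(247.5), 105)]
edge rel w2 seam [0.16 0.17 0.19 0.2  0.22 0.24]
```

Call:
{"op": "carry_out", "data": {"rows": [[0, 0.05, 0, 0, 0, 0, -1], [0, 0.12, 0, 0, 0, 0, -1], [0, 0.2, -0.1, 0, 0, 0, -1], [0, 0.25, -0.3, 0, 0, 0, -1], [0, 0.3, -0.5, 0, 0, 0, -1], [0, 0.3, -0.5, 0, 0, 0, -1], [0, 0.3, -0.5, 0, 0, 0, -1]]}}

```text
clock: 14.68
position: [485.2, -84.3, 319.2]
ee_rot: [-0.674, 0.739, 0.0, 0.0]
contact_force: [0.2, -1.4, -1.3]
gripper_width: 13.0
grasp_force: 60.6
```

```bash
python3 go.py 477.5 277.9 322 -161.28;python3 snap.py w10
```

```text
at [485.2 -84.3 319.2] xang -95.21 t 14.675 F [ 0.2 -1.4 -1.3] w 13.0
row [-1.8, 0.2029, -0.013] [0.0002, 0.0, 0.367] joints [ 0.16  0.25 -0.43 -0.   -0.89 -0.25]
```

View pics/w10.png

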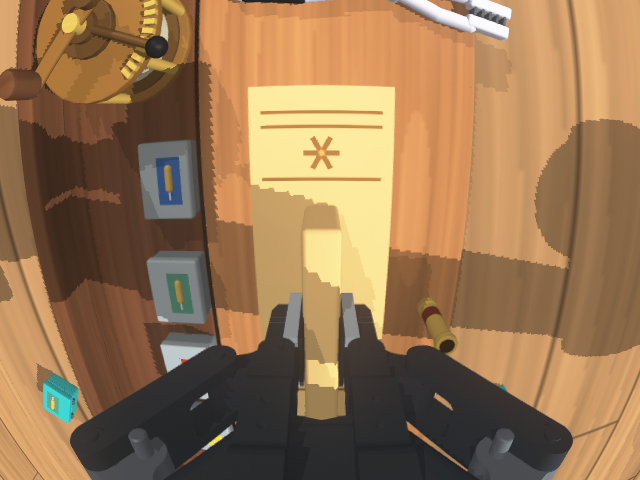

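Blue, green and red stand square at the seam, with ferrule, tongs and reel untouched. Returning the gauge.

Call:
{"op": "carry_out", "data": {"rows": [[-0.2, 0.02, -0.01, 0, 0, 0.04, -1], [-0.4, 0.04, -0.01, 0, 0, 0.08, -1], [-0.6, 0.06, -0.01, 0, 0, 0.12, -1], [-0.8, 0.08, -0.01, 0, 0, 0.16, -1], [-0.9, 0.1, -0.01, 0, 0, 0.2, -1], [-0.9, 0.1, -0.01, 0, 0, 0.2, -1], [-0.9, 0.1, -0.01, 0, 0, 0.2, -1]]}}

```text
clock: 15.6
position: [482.3, 96.3, 320.6]
ee_rot: [-0.414, 0.91, -0.0, -0.001]
contact_force: [-0.3, 0.6, -1.5]
gripper_width: 13.0
grasp_force: 60.6
```

```bash
python3 go.py 477.5 277.9 322 -161.28
```

```text
at [482.3  96.3 320.6] xang -131.14 t 15.6 F [-0.3  0.6 -1.5] w 13.0
row [-0.6679, 0.6153, -0.0082] [0.0001, -0.0008, 0.1675] joints [ 0.53  0.24 -0.43 -0.   -0.9  -1.25]
```

Call:
{"op": "carry_out", "data": {"rows": [[-0.17, 0.15, 0, 0, 0, 0.04, -1], [-0.34, 0.3, 0, 0, 0, 0.08, -1], [-0.5, 0.46, 0, 0, 0, 0.12, -1], [-0.668, 0.615, 0, 0, 0, 0.1675, -1], [-0.668, 0.615, 0, 0, 0, 0.1675, -1], [-0.668, 0.615, 0, 0, 0, 0.1675, -1]]}}

```text
clock: 16.35
position: [477.9, 277.3, 321.0]
ee_rot: [-0.162, 0.987, -0.0, -0.001]
contact_force: [0.7, -0.8, -0.7]
gripper_width: 13.0
grasp_force: 60.5
```

```bash
python3 go.py 477.5 277.9 217.5 -161.28
```

```text
at [477.9 277.3 321. ] xang -161.33 t 16.35 F [ 0.7 -0.8 -0.7] w 13.0
row [0.0002, 0.0039, 0.5173] [-0.0002, -0.0006, -0.0003] joints [ 0.82  0.34 -0.29 -0.   -0.94 -2.06]
```

Call:
{"op": "carry_out", "data": {"rows": [[0, 0.002, 0.2, 0, 0, 0, -1], [0, 0.002, 0.4, 0, 0, 0, -1], [0, 0.002, 0.49, 0, 0, 0, -1], [0, 0.002, 0.515, 0, 0, 0, -1], [0, 0.002, 0.522, 0, 0, 0, -1], [0, 0.002, 0.522, 0, 0, 0, -1]]}}

```text
clock: 17.1
position: [478.2, 278.5, 218.2]
ee_rot: [-0.162, 0.987, 0.001, 0.001]
contact_force: [0.1, -0.1, -0.8]
gripper_width: 12.6
grasp_force: 60.5
```

Call:
{"op": "carry_out", "data": {"rows": [[0.003, 0, 0.006, 0, 0, 0, -1], [0.003, 0, 0.01, 0, 0, 0, -1], [0.003, 0, 0.01, 0, 0, 0, -1]]}}

```text
clock: 17.48
position: [477.3, 278.7, 216.6]
ee_rot: [-0.162, 0.987, 0.0, 0.001]
contact_force: [-1.7, -1.3, 5.6]
gripper_width: 12.8
grasp_force: 61.6
```

Contact at the same height as when it was picked up. Release and rise.

Call:
{"op": "carry_out", "data": {"rows": [[0, 0, 0, 0, 0, 0, -0.4], [0, 0, 0, 0, 0, 0, -0.1], [0, 0, 0, 0, 0, 0, 0], [0, 0, 0, 0, 0, 0, 0], [0, 0, -0.1, 0, 0, 0, 0], [0, 0, -0.3, 0, 0, 0, 0], [0, 0, -0.6, 0, 0, 0, 0], [0, 0, -0.9, 0, 0, 0, 0], [-0.2, 0.4, -0.9, 0, 0, 0, 0], [-0.2, 0.6, -0.9, 0, 0, 0, 0], [-0.2, 0.8, -0.9, 0, 0, 0, 0], [-0.2, 0.8, -0.9, 0, 0, 0, 0]]}}

```text
clock: 18.98
position: [462.9, 445.5, 394.0]
ee_rot: [-0.164, 0.986, -0.0, -0.0]
contact_force: [-0.8, -0.8, 0.0]
gripper_width: 42.9
grasp_force: 0.0
```

```bash
python3 go.py 477 278 300 -161; cat > fin.py <<'E'
from h import *
c=arm.calibration("top");p,d=arm.get_image("top");cv2.imwrite("pics/top1.png",p[:,:,::-1]);X=cloud(c,d)
f=np.load("pics/top0.npz");X0=cloud(c,f["d"])
for n,x in(("before",X0),("after",X)):
    s=x[235:350,155:222].reshape(-1,3);k=(s[:,2]>29)&(s[:,2]<36)&(s[:,1]>200)&(s[:,0]<590)
    print(n,cv2.minAreaRect(s[k][:,:2].astype(np.float32)),np.median(s[k][:,2]))
ey=np.array([.0902,.9959]);ex=np.array([.9959,-.0902])
s=X[200:300,240:425].reshape(-1,3);k=(s[:,2]>38)&(s[:,2]<55);q=s[k][:,:2]-[586.48,40.19];q=np.c_[q@ex,q@ey];z=s[k][:,2]
for n,lo,hi in(("y",35,130),("r",-45,38),("g",-120,-50),("b",-205,-135)):
    m=(q[:,1]>lo)&(q[:,1]<hi)&(q[:,0]>-30)&(q[:,0]<70);r=cv2.minAreaRect(q[m].astype(np.float32));print(n,m.sum(),np.median(z[m]).round(1),np.round(r[0],1),np.round(r[1],1),round(r[2],1),"front x",round(np.percentile(q[m][:,0],2),1))
E
python3 fin.py
python3 -c "
import cv2
a=cv2.imread('pics/top1.png')[140:390,110:550];cv2.imwrite('pics/c11.png',cv2.resize(a,None,fx=1.8,fy=1.8,interpolation=cv2.INTER_CUBIC))"
```

```text
at [462.9 445.5 394. ] xang -161.15 t 18.975 F [-0.8 -0.8  0. ] w 42.9
row [0.2033, -0.815, 0.4708] [-0.0001, -0.0003, -0.0008] joints [ 1.02  0.42  0.04 -0.   -1.19 -2.26]
before ((478.27923583984375, 275.79730224609375), (189.97586059570312, 61.59755325317383), 18.59356117248535) 31.739714454950217
after ((478.05889892578125, 276.68548583984375), (190.23721313476562, 61.8515510559082), 18.49578285217285) 31.69459352357819
y 637 41.7 [24.1 72.1] [58.  44.3] 90.0 front x 2.9
r 717 45.7 [25.8 -9.9] [47.3 60.2] 0.1 front x 2.6
g 594 48.0 [ 23.5 -91. ] [54.  44.3] 89.7 front x 2.0
b 580 43.9 [  21.8 -176.5] [41.1 56.2] 0.6 front x 1.9
```

View pics/c11.png

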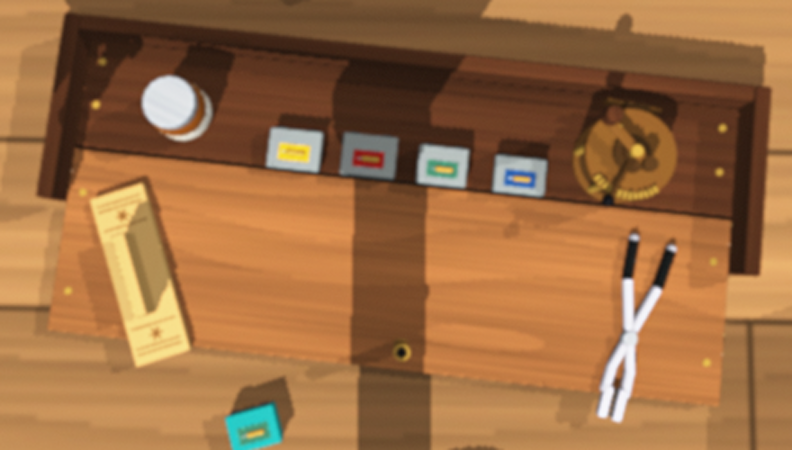

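The four tins stand in line along the seam, all within about 1 mm of each other, and the gauge is back within 1 mm and 0.1° of where it lay. The reel, jar, ferrule and tongs look unchanged.

```bash
python3 -c "
from bench import arm
print(arm.job_done())"
```

```text
the job is handed in; nothing more can be done
None
```

Done and handed in at about 19 s: the four tins stand square in one row within about 1 mm of each other (fronts measured 0–3 mm behind the seam's middle), the gauge is back flat within about 1 mm of where it lay, and nothing else was touched.

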